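# Load two gel cassettes in the transfer unit and close it up

## Robot

A 6-joint arm with a two-finger parallel gripper is mounted at the origin on the work surface. World frame = base frame: x ahead of the robot, y to its left, z up, the work surface at z = 0. Lengths are in mm, angles in rad, forces in N, time in s.
With the tool pointing down it reaches from about 375 to 825 mm from the base axis. Payload 5.5 kg.
Tool frame: the origin (TCP) lies between the finger pads; the fingertips stand 25 mm ahead of it and the grasp point (between the pads) lies 6 mm ahead of it; z points along the fingers, y is the direction in which the jaws open and shut (so a half turn about z gives the same grasp; the last joint's range is limited). The gripper opens to 85 mm and grips with 20 to 120 N. Pads are 22 mm wide; open, the fingers measure 114 mm over their backs; the gripper's body (76 mm by 85 mm) begins 54 mm behind the grasp point. The pads swing forward as they close: fully open they stand 13 mm farther back than shut.
Start: joints at [-1.102, 0.314, -0.047, 1.21, 0, 1.571], TCP at [271.086, -535.264, 256.299] pointing down, gripper open.
Joint ranges: [-2.67, 2.67], [-0.69, 1.73], [-1.03, 1.25], [-2.08, 2.16], [-1.42, 1.45], [-3.14, 3.14]. Speed limits (rad/s): [2.39, 2.39, 3.01, 3.14, 3.14, 3.14].

## Interface

Orientations are given as a rotation vector (axis times angle).
In Python, from plant import robot gives the robot as it stands. Calls block until the motion is done:
- robot.move_to(position, orientation): joint-space move of the TCP to a pose.
- robot.move_l(position, rotation=None, v=150, contact_N=None): straight line of the TCP; rotation=None keeps the orientation; v is the mean speed in mm/s. With contact_N (N) it stops when the force on the tool has changed by that much, and returns True; else False.
- robot.goto_joints(angles): joint-space move.
- robot.gripper_to(opening): opening from 0.0 (shut) to 1.0 (fully open); the grip force is fixed at half the most; returns when the fingers have stopped.
- robot.pause(seconds).
- robot.inverse_kinematics(position, orientation): joint angles nearest the present ones, or None.
- robot.snapshot(name): name is "scene" or "top" or "wrist"; returns a dict with "image" (420x560x3 uint8, red, green, blue), "depth" (420x560 float32, mm along the optical axis (not along the pixel's ray), 0 where there is no reading), "vertical_fov" (degrees; the focal length in pixels is half the picture's height over the tangent of half this angle, whatever the lens; pixels are square), "cx", "cy" (the principal point, pixels), "R" (3x3) and "t" (3): a world point X has camera coordinates R X + t. Camera axes: x right, y down, z forward; pixel columns grow to the right and rows downward; lengths in mm; the calibration is good to about 2 mm. A picture is of the moment at which its call begins.
A pose or a line that the arm cannot do raises robot.PlanningError and nothing moves.
- robot.finish_job(): hands the job in, once; it reports no verdict.
Readings, each from a call of its own:
- robot.get_time_s(): time.
- robot.get_joints(): joint angles.
- robot.get_qvel(): joint speeds.
- robot.get_joint_efforts(): joint torques, N m.
- robot.get_ee_pos(): TCP position.
- robot.get_tool_rot(): TCP orientation.
- robot.get_force(): force on the tool from outside, world axes, zero at the start.
- robot.get_wrist_torque(): the same for the moment, N m.
- robot.get_finger_gap(): opening from 0.0 (shut) to 1.0 (fully open).
Only numpy, scipy, OpenCV 4.12 (cv2) and the standard library are available. Lean on these libraries where they do the work, as an engineer would, in place of code of your own. Each camera call takes 0.05 s, during which the arm holds its last target. There are 200 camera calls.

## Task

Load the transfer unit: set the blue-ribbed cassette in the blue-marked bay and the yellow-ribbed one in the yellow-marked bay, each flat on the bay's floor, rib up, with its red end at the unit's red electrode bar, and set them down, do not drop them. Once both are in, shut the lid fully, and only then swing the clamp lever all the way down over it. Leave everything else on the bench where it is.

Things in the scene. Friction and masses are not known exactly. Their poses are not given: they have to be found in the camera images.
- cassette_blue: Flat rigid gel cassette, white, 110 (x) x 62 (y) x 12 high, 120 g, with a blue grip rib on top: 70 long along x (from x -29 to +41), 14 wide, its top 34 above the underside. The last 24 at its -x end are red. Origin: centre of the underside; it lies rib up.
- blue_red_end (a point): Middle of the red end face of the blue-ribbed cassette: 55 from its origin along its -x, 6 above its underside.
- bay_blue (a point): Centre of the floor of the blue-marked bay, the left (+y) one in the unit; axes as the unit. The pocket is 120 (x) by 72 (y), 10 deep below its ledges; the floor is 30 above the bench.
- cassette_yellow: Flat rigid gel cassette, white, 110 (x) x 62 (y) x 12 high, 120 g, with a yellow grip rib on top: 70 long along x (from x -29 to +41), 14 wide, its top 34 above the underside. The last 24 at its -x end are red. Origin: centre of the underside; it lies rib up.
- yellow_red_end (a point): Middle of the red end face of the yellow-ribbed cassette: 55 from its origin along its -x, 6 above its underside.
- bay_yellow (a point): Centre of the floor of the yellow-marked bay, the right (-y) one in the unit; axes as the unit. The pocket is 120 (x) by 72 (y), 10 deep below its ledges; the floor is 30 above the bench.
- unit: Fixed grey transfer unit, an open box 162 (x) x 180 (y), rim 74 above the bench, walls 6 thick. Origin: centre of its underside; +x points to its hinge side, away from the robot. Two bays inside, centred at y +38 (blue floor) and y -38 (yellow floor); ledges 40 above the bench. A red electrode bar lies across its front (-x) end at x -67, a black one across the back end.
- lid (a joint): Angle of the clear lid with grey frame: 0 shut, grows as it opens upward, 1.57 upright, at most 1.8. A stiff hinge: it stays where it is left and takes about 3 N at its tab to move.
- lid_hinge (a point): Middle of the lid's hinge line, which runs along the unit's y at the far rim (unit x +81, z 74). Shut, the lid (180 wide, 10 thick) reaches from here 162 towards unit -x and the tab to 185; its lower face is then at the hinge line's height.
- lid_tab (a point): Middle of the turquoise tab (60 wide along y, 24 long, 10 thick) at the lid's free edge, on its outer face, 173 from the hinge.
- clamp (a joint): Angle of the clamp lever: 0 fully down, lying over the lid pointing to unit +x; about 1.57 upright; larger leans out to the robot, at most 2.1. It stays where it is left and takes about 2 N to move.
- clamp_pivot (a point): Pivot of the clamp lever, its axis along the unit's y, on the unit's front wall (unit x -93, y +58, z 84).
- clamp_grip (a point): Middle of the upper (outer) face of the red grip of the clamp lever: 60 from the pivot along the lever and 15 above the line along it. The grip is 26 long, 28 wide, 14 thick; the lever ends 73 from the pivot.
- tip_box: Bystander: blue pipette-tip box with white top and turquoise tips, 115 x 80 x 60; origin under its centre.
- reagent_bottle: Bystander: amber round bottle, 62 diameter, 135 tall; origin under its centre.
- marker: Bystander: black-and-white marker pen lying flat, 140 long, 15 thick, along its x; origin under its middle.
- timer: Bystander: white bench timer lying flat, 66 x 44 x 18; origin under its centre.
- beaker: Bystander: clear beaker, 70 diameter, 85 tall; origin under its centre.
- tube_rack: Bystander: orange tube rack, 85 x 160 x 68, long side along its y; origin under its centre.
- pipette: Bystander: white pipette lying flat, 230 long, 28 thick, along its x; origin under its middle.
Things that resemble listed ones, but are neither listed nor needed, are in the scene too. Leave any brown look-alike of the cassette_yellow alone.

How it is judged:
By the outcome, as a careful person would: the job done as asked, in the order asked, and still so for the second after the job is handed in, with the robot touching nothing.
It also fails if it takes over 72 s, if anything falls off the work surface, if the arm or the gripper's body presses on something with over 40 N, if the wrist force passes 120 N, or if a joint passes its speed limit or range.

## Working session

There is one attempt and no reset: what is moved stays moved. The work goes in short steps, each a Python script; the robot and the scene stay as the last script left them, time stands still between calls to the robot, and variables do not carry over. Pictures are saved under pics/ and viewed, about 8 in all and at most 12, crops included, and the job is handed in when it is done.

```bash
mkdir -p pics; ls
cat > h.py <<'E'
import numpy as np, cv2, pickle
from scipy.spatial.transform import Rotation as Ro
def snap(robot,name,fn):
    s=robot.snapshot(name); pickle.dump(s,open(f'{fn}.pkl','wb'))
    cv2.imwrite(f'pics/{fn}.png',s['image'][:,:,::-1]); return s
def load(fn): return pickle.load(open(f'{fn}.pkl','rb'))
def ray(s,u,v):
    f=s['image'].shape[0]/2/np.tan(np.radians(s['vertical_fov'])/2)
    return np.array([(u-s['cx'])/f,(v-s['cy'])/f,1.])
def px_z(s,u,v,z):  # intersection with plane z
    R,t=np.array(s['R']),np.array(s['t']); c=-R.T@t; d=R.T@ray(s,u,v)
    return c+d*(z-c[2])/d[2]
def px_d(s,u,v):
    R,t=np.array(s['R']),np.array(s['t']); d=s['depth'][int(round(v)),int(round(u))]
    return R.T@(ray(s,u,v)*d-t)
def cloud(s):
    R,t=np.array(s['R']),np.array(s['t']); h,w=s['depth'].shape
    f=h/2/np.tan(np.radians(s['vertical_fov'])/2)
    v,u=np.mgrid[:h,:w]; d=s['depth']
    P=np.stack([(u-s['cx'])/f*d,(v-s['cy'])/f*d,d],-1)
    return (P-t)@R
def down(yaw): # tool z down, jaw axis (tool y) at world yaw
    y=np.array([np.cos(yaw),np.sin(yaw),0]); z=np.array([0,0,-1.]); x=np.cross(y,z)
    return Ro.from_matrix(np.stack([x,y,z],1)).as_rotvec()
E
python3 - <<'E'
from plant import robot
from h import *
for n in ('top','scene'):
    s=snap(robot,n,n+'0'); print(n,s['vertical_fov'],s['cx'],s['cy'],-np.array(s['R']).T@s['t'])
print(robot.get_tool_rot(),robot.get_time_s())
a=[cv2.imread(f'pics/{n}0.png') for n in('top','scene')]
E
```

```text
pics
top 51.71949750166708 285.52550200138967 210.08857450334122 [ 418.35403271  -29.47288892 1161.52021406]
scene 46.00423062270892 288.0950265108338 208.11964159277184 [1197.4834765   808.27993218 1043.15047737]
[-3.05427263e+00 -7.29289621e-01  5.67617606e-04] 0.1
```

View pics/top0.png

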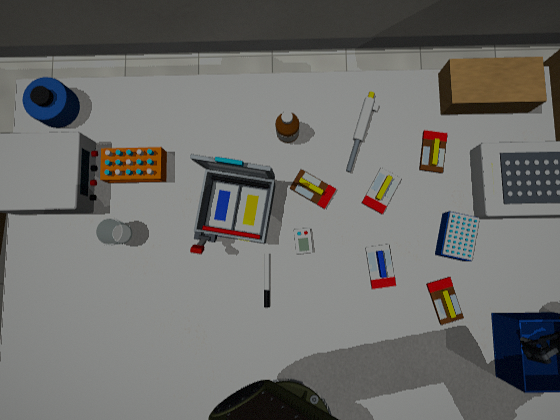

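View pics/scene0.png

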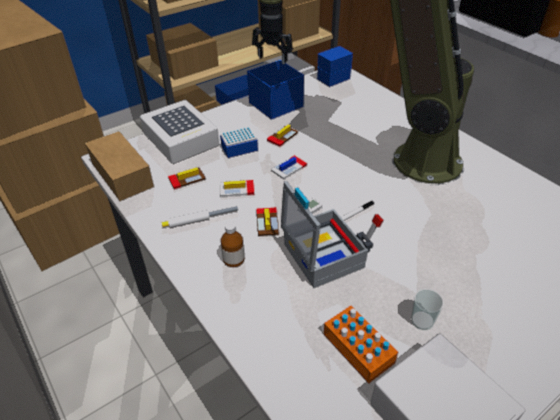

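The top view shows the blue cassette at about (381,265) and the white yellow-ribbed one at (381,190). The three brown look-alikes are at (313,187), (434,150) and (445,300). The unit is at about (235,205), with its lid standing open at the far side and the clamp lever leaning towards the robot at (200,245). Next I'll enlarge.

Run:
```python
from h import *
s=load('top0'); im=cv2.imread('pics/top0.png')
a=cv2.resize(im[145:260,180:285],None,fx=5,fy=5,interpolation=cv2.INTER_CUBIC)[:575]
a=cv2.resize(im[148:258,184:280],(384,440),interpolation=cv2.INTER_CUBIC)
b=cv2.resize(im[160:295,355:410],None,fx=4,fy=4,interpolation=cv2.INTER_CUBIC)
c=np.zeros((540,384+220,3),np.uint8); c[:440,:384]=a; c[:,384:]=b
cv2.imwrite('pics/crop0.png',c)
P=cloud(s)
# cassettes by cloud & colour
hsv=cv2.cvtColor(s['image'],cv2.COLOR_RGB2HSV).astype(int)
H,S,V=hsv[...,0],hsv[...,1],hsv[...,2]
for nm,(u0,u1,v0,v1),m in (('blue',(360,402,238,292),(abs(H-115)<15)&(S>130)),('yellow',(358,405,163,218),(abs(H-28)<8)&(S>130))):
    w=np.zeros_like(m); w[v0:v1,u0:u1]=1
    for k,mm,zz in (('rib',m,34),('red',((H<8)|(H>172))&(S>130),12)):
        vs,us=np.nonzero(mm&w); 
        r=cv2.minAreaRect(np.stack([us,vs],1).astype(np.float32)); X=px_z(s,*r[0],zz)
        pts=np.array([px_z(s,*q,zz)[:2] for q in cv2.boxPoints(r)])
        print(nm,k,len(us),r,X[:2], np.median(P[vs,us,2]), np.linalg.norm(pts[0]-pts[1]),np.linalg.norm(pts[1]-pts[2]), pts.round().tolist())
```

```text
blue rib 175 ((380.97296142578125, 263.8378601074219), (26.3038387298584, 6.5759596824646), 80.53767395019531) [ 409.709169   -255.01203482] 34.195244024277315 16.988642170167047 66.9152938385337 [[442.0, -242.0], [444.0, -259.0], [378.0, -267.0], [375.0, -251.0]]
blue red 216 ((382.8999328613281, 282.29998779296875), (8.7681245803833, 24.324474334716797), 81.8698959350586) [ 361.66533694 -262.41319233] 12.948911779104492 63.55505202757992 22.52442429795708 [[369.0, -230.0], [377.0, -293.0], [354.0, -295.0], [347.0, -232.0]]
yellow rib 155 ((383.6192932128906, 187.06422424316406), (5.7569260597229, 26.481863021850586), 28.300756454467773) [ 609.67700336 -270.35179411] 34.10620155354085 70.98633600102723 15.020753652812074 [[583.0, -246.0], [644.0, -282.0], [637.0, -295.0], [575.0, -259.0]]
yellow red 215 ((373.7225341796875, 204.15829467773438), (23.772722244262695, 8.940168380737305), 28.300756454467773) [ 567.72952365 -246.78737932] 12.980876956319301 24.256333850253053 62.847594750155494 [[573.0, -213.0], [594.0, -226.0], [563.0, -280.0], [542.0, -268.0]]
```

View pics/crop0.png

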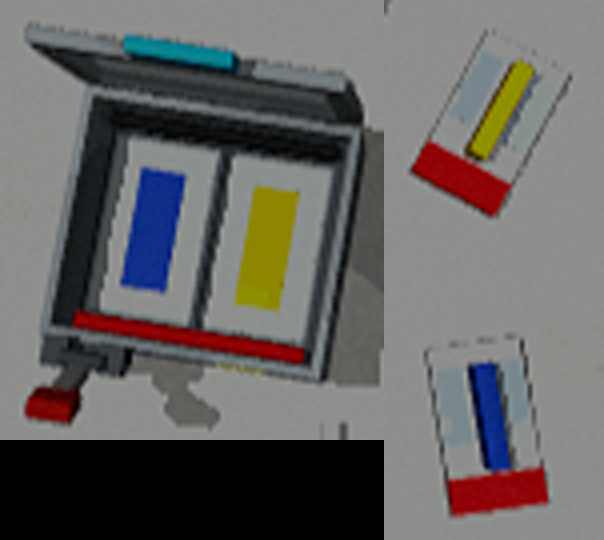

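The crops show the unit's rim corners at crop pixels (90,95), (360,130), (320,382) and (45,335). The red bar is at the robot end, the blue floor is on the left and the yellow floor on the right. Both cassettes already have their red ends towards the robot. Next is a close wrist look over the unit, then one at each cassette on the way.

Run:
```python
from plant import robot
from h import *
s=load('top0')
C=np.array([px_z(s,184+u/4,148+v/4,74) for u,v in((90,95),(360,130),(320,382),(45,335))])
print(C.round(1).tolist(), C.mean(0)); 
x=C[0]+C[1]-C[2]-C[3]; print('yaw',np.arctan2(x[1],x[0]))
for p in ((153,230),(267,248)): print('floor',px_z(s,184+p[0]/4,148+p[1]/4,30))
P=cloud(s); m=(P[...,2]>85)&(P[...,2]<300)
m[:, :184]=0;m[:,280:]=0;m[:148]=0;m[258:]=0
Q=P[m]; print(len(Q),Q.min(0),Q.max(0))
rv=robot.get_tool_rot(); print(Ro.from_rotvec(rv).as_matrix().round(2).tolist())
c=C.mean(0); yaw=np.arctan2(x[1],x[0])
for k in (1,-1):
    for n,p,y in (('unit',(c[0],c[1],380),yaw),('blue',(404,-256,60),.135),('yel',(605,-267,60),-.52),('unitlow',(c[0],c[1],70),yaw)):
        q=robot.inverse_kinematics(list(p),list(down(y+k*np.pi/2))); print(k,n,None if q is None else np.round(q,2))
```

```text
[[651.3, 188.8, 74.0], [625.2, 15.9, 74.0], [465.2, 43.0, 74.0], [497.7, 216.3, 74.0]] [559.85397611 116.01195088  74.        ]
yaw -0.17286887527575384
floor [569.13294262 155.33043214  30.        ]
floor [555.79843681  80.03384715  30.        ]
1250 [440.10976289  14.39576359  85.04090795] [656.57009276 216.58860541 263.29187636]
[[0.89, 0.45, -0.0], [0.45, -0.89, 0.0], [-0.0, -0.0, -1.0]]
1 unit [0.2  0.24 0.14 1.47 0.   0.38]
1 blue [-0.56  0.26 -0.61  0.7   0.   -0.7 ]
1 yel [-0.42  0.56 -0.15  0.87  0.    0.1 ]
1 unitlow [ 0.2   0.4  -0.37  0.79  0.    0.38]
-1 unit [ 0.2   0.24  0.14  1.47 -0.   -2.76]
-1 blue [-0.56  0.26 -0.61  0.7   0.    2.44]
-1 yel [-0.42  0.56 -0.15  0.87 -0.   -3.04]
-1 unitlow [ 0.2   0.4  -0.37  0.79 -0.   -2.76]
```

Run:
```python
from plant import robot
from h import *
hp=np.pi/2
robot.move_to([560,116,370],list(down(-.173+hp))); snap(robot,'wrist','w_unit')
robot.move_to([605,-267,230],list(down(-.52+hp))); snap(robot,'wrist','w_yel')
robot.move_to([404,-256,230],list(down(.135+hp))); s=snap(robot,'wrist','w_blue')
a=[cv2.imread(f'pics/{n}.png') for n in('w_unit','w_yel','w_blue')]
o=np.zeros((600,800,3),np.uint8); o[:420,:560]=a[0]
for i in(1,2): o[420-0:600,(i-1)*400:(i-1)*400+240]=cv2.resize(a[i],(240,180))
cv2.imwrite('pics/w0.png',o)
print(robot.get_time_s(), -np.array(s['R']).T@s['t'],robot.get_ee_pos())
```

```text
5.15 [ 338.36871613 -264.09492895  347.9922127 ] [ 405.69830086 -256.19445039  230.70115529]
```

View pics/w0.png

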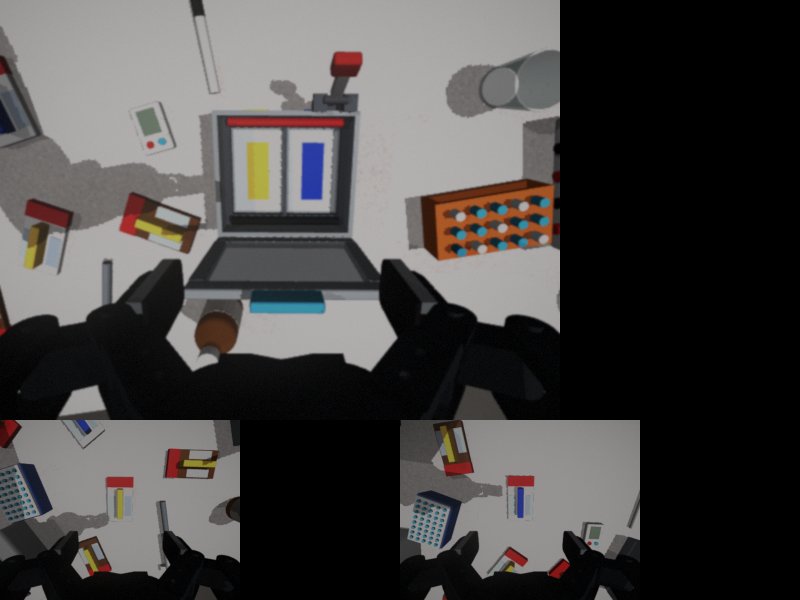

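The wrist view shows the unit square in the frame, with the yellow floor patch near (258,171), the blue one near (312,171) and the red bar near (286,122). Both target cassettes are visible and clear below the camera. I'll measure all of these by colour.

```bash
cat > meas.py <<'E'
from h import *
def seg(s,col,box):
    hsv=cv2.cvtColor(s['image'],cv2.COLOR_RGB2HSV).astype(int);H,S,V=hsv[...,0],hsv[...,1],hsv[...,2]
    m={'blue':(abs(H-115)<15)&(S>130)&(V>50),'yellow':(abs(H-28)<8)&(S>110)&(V>60),'red':((H<8)|(H>172))&(S>130)&(V>60)}[col]
    w=np.zeros_like(m); u0,u1,v0,v1=box; w[v0:v1,u0:u1]=1
    n,l,st,_=cv2.connectedComponentsWithStats((m&w).astype(np.uint8)); i=1+np.argmax(st[1:,4])
    v,u=np.nonzero(l==i); return u,v
def rect(s,col,box,z):
    u,v=seg(s,col,box); p=np.array([px_z(s,a,b,z)[:2] for a,b in zip(u,v)])
    r=cv2.minAreaRect(p.astype(np.float32)); b=cv2.boxPoints(r)
    e=b[1]-b[0]; f=b[2]-b[1]; L=e if np.linalg.norm(e)>np.linalg.norm(f) else f
    if L[0]<0: L=-L
    zz=np.median(cloud(s)[v,u,2])
    return np.array(r[0]),np.array(sorted(r[1])),L/np.linalg.norm(L),zz
E
python3 - <<'E'
from meas import *
s=load('w_unit')
for c,b,z in (('yellow',(240,275,135,205),30),('blue',(295,330,135,205),30),('red',(220,350,112,130),44)):
    r=rect(s,c,b,z); print('unit',c,*r,np.arctan2(r[2][1],r[2][0]))
P=cloud(s)
for (u,v) in((216,112),(358,111),(212,236),(352,236)): print(px_z(s,u,v,74)[:2], end=' ')
print([P[v,u].round(1).tolist() for u,v in ((286,122),(258,171),(312,171),(286,171),(286,255),(286,280),(235,150),(345,62))])
for n,c,b in(('w_yel','yellow',(255,300,125,245)),('w_blue','blue',(255,310,125,230))):
    s=load(n); r=rect(s,c,b,34); print(n,*r,np.arctan2(r[2][1],r[2][0]))
    b=(245,315,125,165); r=rect(s,'red',b,12); print(n,'red',*r,np.arctan2(r[2][1],r[2][0]))
E
```

```text
unit yellow [557.58276367  81.66610718] [27.69038582 77.75735474] [ 0.98273575 -0.18501468] 30.74271022590498 -0.1860868
unit blue [570.95117188 157.34817505] [28.21693993 77.51924896] [ 0.9841029  -0.17759903] 30.67936534789938 -0.17854616
unit red [498.57427979 132.0479126 ] [ 11.22649479 153.00344849] [0.18395264 0.9829352 ] 50.653146106723895 1.3857901
[472.32689112  50.98603419] [500.99559331 220.11673275] [626.58403381   9.8437122 ] [659.04068474 194.16137476] [[498.8, 132.6, 51.9], [557.4, 83.1, 31.5], [570.7, 157.4, 30.3], [563.0, 121.7, 39.4], [641.9, 106.7, 141.3], [637.2, 106.6, 210.2], [523.5, 57.6, 31.7], [453.1, 196.1, 149.3]]
w_yel [ 610.88525391 -270.41729736] [12.79323959 68.67827606] [ 0.86513364 -0.5015415 ] 33.55060794100662 -0.52537966
w_yel red [ 568.3770752  -246.05979919] [22.8232708 61.6582489] [0.49581823 0.86842626] 11.934069876693552 1.0520195
w_blue [ 409.63583374 -255.29762268] [11.85443115 68.37332916] [0.9916276  0.12913086] 33.57233991113546 0.12949245
w_blue red [ 361.8458252  -261.43228149] [23.52712822 61.33621216] [ 0.11407734 -0.99347186] 11.996315210552321 -1.4564701
```

Wrist and top measurements agree within 2 mm. The patch midpoint and the red bar also fit the unit model, with the bar at unit x -66.9. I'll pick the blue cassette and check it in hand above the bay.

```bash
cat > act.py <<'E'
from plant import robot
from meas import *
hp=np.pi/2; UY=-.177
BAY={'blue':np.array([570.3,156.5]),'yellow':np.array([556.9,81.0])}
def pick(xy,yaw):
    rv=list(down(yaw+hp)); robot.gripper_to(.6)
    robot.move_to([*xy,110],rv); robot.move_l([*xy,41],rv,v=80); robot.pause(.2)
    print('at',np.round(robot.get_ee_pos(),1)); robot.gripper_to(0); print('gap',robot.get_finger_gap())
    robot.move_l([*xy,330],v=200)
def hover(xy,z=330):
    rv=list(down(UY+hp)); robot.move_to([*xy,z],rv); robot.pause(.4)
    print('hover',np.round(robot.get_ee_pos(),1),'F',np.round(robot.get_force(),1))
def inhand(fn):
    s=snap(robot,'wrist',fn); p=robot.get_ee_pos(); z=p[2]-41+12
    P=cloud(s); u,v=seg(s,'red',(200,360,40,260)); m=abs(P[v,u,2]-z)<6
    q=np.stack([u,v],1)[m]; g=np.array([px_z(s,a,b,z)[:2] for a,b in q])
    r=cv2.minAreaRect(g.astype(np.float32)); print('n',len(q),'red',r,'z',np.median(P[v,u,2][m]),'want',z)
    c,si=np.cos(UY),np.sin(UY); d=np.array(r[0])-p[:2]; print('red in tool-aligned frame',d@[c,si],d@[-si,c])
E
python3 - <<'E'
from act import *
pick([404,-256],.131); hover(BAY['blue']); inhand('hold_b'); print(robot.get_time_s())
E
```

```text
at [ 404.4 -256.2   41.5]
gap 0.14751247729754144
hover [570.4 156.1 330.1] F [-0.8 -0.5 -2.4]
n 7295 red ((527.73046875, 164.3824005126953), (61.9493408203125, 24.007793426513672), 79.81770324707031) z 300.7378022841489 want 301.04665064465763
red in tool-aligned frame -43.383681250145784 0.5400538780845219
11.45
```

The blue cassette is held centred and aligned: red centre at -43.4 along, 0.5 across, yaw -0.178. Placing it now.

```bash
cat >> act.py <<'E'
def place(xy,fn):
    robot.move_l([*xy,85],v=200); robot.pause(.2)
    hit=robot.move_l([*xy,68.5],v=20,contact_N=4); p=robot.get_ee_pos()
    print('contact',hit,np.round(p,1),np.round(robot.get_force(),1))
    if p[2]>75: return
    robot.gripper_to(.32); robot.pause(.2); robot.move_l([*xy,110],v=60); robot.move_l([*xy,330],v=200)
    snap(robot,'wrist',fn)
E
python3 - <<'E'
from act import *
place(BAY['blue'],'placed_b'); print(robot.get_time_s())
s=load('placed_b')
for c,z in(('blue',64),('red',42)):
    try: r=rect(s,c,(200,400,60,260),z); print(c,*r)
    except Exception as e: print(e)
E
```

```text
contact True [570.1 156.4  71.3] [-0.7 -0.2  5.1]
16.2833
blue [575.34014893 155.67518616] [10.88269997 67.20467377] [ 0.9844572  -0.17562455] 63.64595804927077
red [499.78555298 139.38716125] [ 11.50524616 136.19685364] [0.17631525 0.9843337 ] 50.72570364360384
```

View pics/placed_b.png

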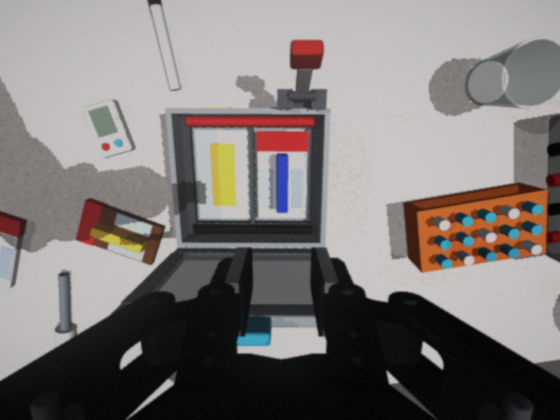

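The blue cassette sits in the right-hand bay of this view, around (282,175), with its red end under the bar. Its rib top is at z 63.6, so it lies flat, and it is within 1 mm of centre. Now the yellow one.

Run:
```python
from act import *
pick([605.2,-267.6],-.523); hover(BAY['yellow']); inhand('hold_y')
print(robot.get_time_s())
p=robot.get_finger_gap()
if .12<p<.2:
    place(BAY['yellow'],'placed_y'); s=load('placed_y')
    for c,z in(('blue',64),('yellow',64)):
        r=rect(s,c,(200,400,60,260),z); print(c,*r)
    print('want yellow rib',BAY['yellow']+6*np.array([.984,-.176]))
    t=snap(robot,'scene','scene1'); print(robot.get_time_s())
    P=cloud(s); q=P[(P[...,2]>85)&(P[...,0]>600)&(P[...,0]<700)&(P[...,1]>40)&(P[...,1]<170)&(P[...,2]<250)]
    u=(q[:,:2]-[563.6,118.8])@[.984,-.176]; print('lid face x in unit vs z',np.polyfit(q[:,2],u,1),len(q))
```

```text
at [ 605.7 -267.8   41.7]
gap 0.14606658163723696
hover [557.   80.5 329.9] F [ 1.  -0.2 -1.3]
n 7255 red ((514.8362426757812, 88.68965911865234), (61.820926666259766, 24.031036376953125), 79.80965423583984) z 300.5969747950831 want 300.94539496853776
red in tool-aligned frame -42.90525641075919 0.47377305915462475
23.3917
contact True [556.7  81.   71.3] [-1.2  0.2  6. ]
blue [575.14331055 154.20285034] [14.89230251 67.20713806] [ 0.9839382  -0.17850928] 63.37669342902903
yellow [562.44708252  79.58076477] [12.0689764  68.49514008] [ 0.9850071  -0.17251378] 63.56911359999044
want yellow rib [562.804  79.944]
28.275
lid face x in unit vs z [ 0.22982569 66.72901295] 7260
```

View pics/placed_y.png

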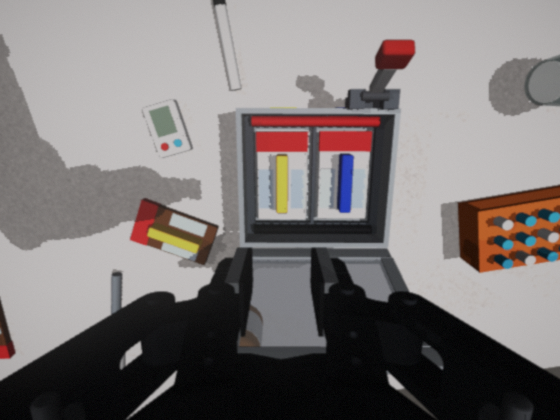

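Both cassettes are seated. In this view yellow is at (282,175) and blue at (345,175), each red end is against the bar, and the rib tops are at z 63.5. Before pushing the lid I'll measure its angle and the clamp grip.

Run:
```python
from meas import *
def U(p): d=p[...,:2]-[563.6,118.8]; return np.stack([d@[.984,-.176],d@[.176,.984],p[...,2]],-1)
for n,b in (('top0',(205,255,150,175)),('w_unit',(245,330,285,318)),('scene1',(280,330,170,230)),('scene0',(280,330,170,230))):
    s=load(n); h=cv2.cvtColor(s['image'],cv2.COLOR_RGB2HSV); m=(abs(h[...,0].astype(int)-93)<8)&(h[...,1]>120)
    w=np.zeros_like(m); w[b[2]:b[3],b[0]:b[1]]=1; q=U(cloud(s)[m&w]); q=q[q[:,2]>150]
    if len(q): print(n,len(q),np.median(q,0).round(1),np.percentile(q,5,0).round(1),np.percentile(q,95,0).round(1))
s=load('w_unit'); q=U(cloud(s)); q=q[240:285,240:335].reshape(-1,3); print('inner face',np.polyfit(q[:,2],q[:,0],1),q[:,2].min(),q[:,2].max())
s=load('top0'); q=U(cloud(s)); q=q[(abs(q[...,1]-58)<20)&(q[...,2]>90)&(q[...,0]<-85)]; print('clamp',q.min(0),q.max(0), np.median(q[q[:,2]>130],0))
```

```text
top0 152 [ 71.6  -2.  258.9] [ 67.7 -28.8 247.8] [ 76.8  25.2 262. ]
w_unit 1478 [ 69.8   1.1 257.4] [ 68.5 -24.8 240.7] [ 76.3  26.5 259.4]
scene1 84 [128.7  17.4 249.3] [124.4  -5.  233.1] [132.4  32.9 253. ]
scene0 148 [ 78.4   7.2 252.4] [ 72.2 -22.  238.1] [ 80.5  31.8 259.6]
inner face [-0.140909   99.73963551] 88.81026678579784 487.1012449416631
clamp [-133.74854419   43.56281956   90.03854021] [-90.26248473  71.73326411 153.94559753] [-123.81046336   56.37510737  147.79128405]
```

The scene camera shows the tab at unit (129, 250). A wrist part nudged the lid further open during placing, to about 1.8, which does no harm. I'll go behind the lid with shut fingers and sweep it closed along its arc.

```bash
cat >> act.py <<'E'
def W(x,y,z):
    return [563.6+.9844*x+.1761*y,118.8-.1761*x+.9844*y,z]
rvU=list(down(UY+hp))
E
python3 - <<'E'
from act import *
def tcp(th,r=140,pen=2):
    d=np.array([-np.cos(th),np.sin(th)]); n=np.array([np.sin(th),np.cos(th)])
    c=np.array([81,74])+r*d+(10-pen)*n; return W(c[0]+11,0,c[1]+25)
pts=[W(172,0,330),W(172,0,247)]+[tcp(t) for t in np.r_[1.57,1.4:0.05:-.15,.08]]
q=[robot.inverse_kinematics(p,rvU) is not None for p in pts]; print(q)
assert all(q)
robot.gripper_to(0)
robot.move_to(pts[0],rvU); robot.move_l(pts[1],rvU,v=120)
for p in pts[2:]:
    h=robot.move_l(p,rvU,v=90,contact_N=25)
    if h: print('guard',p,robot.get_ee_pos(),robot.get_force()); break
else:
    p=W(-48,0,104); h=robot.move_l(p,rvU,v=25,contact_N=18)
    print(h,robot.get_ee_pos(),robot.get_force())
print(robot.get_time_s())
snap(robot,'scene','scene2')
E
```

```text
[True, True, True, True, True, True, True, True, True, True, True, True, True]
True [516.92466356 127.36723855 106.49282179] [-1.53448504 -0.51516931  7.61796799]
35.5083
```

View pics/scene2.png

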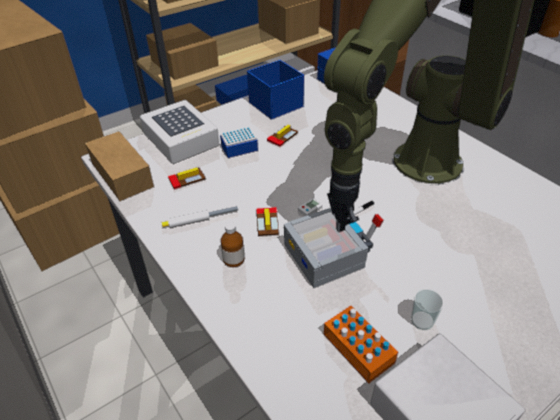

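The lid looks down. I'll lift off and check its plane by depth; if it is shut, I'll sweep the clamp over.

```bash
cat > lidchk.py <<'E'
from act import *
def U(p): d=p[...,:2]-[563.6,118.8]; return np.stack([d@[.984,-.176],d@[.176,.984],p[...,2]],-1)
def lid(n):
    q=U(cloud(load(n)))
    for x0 in (-78,-50,0,50,75):
        out=[]
        for ylo,yhi in((-88,-82),(82,88)):
            g=q[(abs(q[...,0]-x0)<6)&(q[...,1]>ylo)&(q[...,1]<yhi)&(q[...,2]>20)&(q[...,2]<130)]
            out.append((len(g),np.median(g[:,2]).round(1) if len(g) else None))
        print('x',x0,out)
    g=q[(abs(q[...,0]+98)<5)&(abs(q[...,1])<22)&(q[...,2]>20)&(q[...,2]<130)]; print('tab',len(g),np.median(g[:,2]) if len(g) else None)
E
python3 - <<'E'
from lidchk import *
robot.move_l(W(-48,0,280),v=200); robot.move_l(W(-60,0,330),rvU,v=200); robot.pause(.2)
snap(robot,'wrist','w_lid'); snap(robot,'top','t_lid')
lid('w_lid'); print('top cam'); lid('t_lid')
pv=np.array([-93,84.])
def tcp(th,r=64,pen=2):
    d=np.array([np.cos(th),np.sin(th)]); n=np.array([-np.sin(th),np.cos(th)])
    c=pv+r*d+(15-pen)*n; return W(c[0]-11,57,c[1]+25)
pts=[W(-172,57,230),W(-172,57,146)]+[tcp(t) for t in np.r_[1.57,1.35:.1:-.22,.1]]+[W(-37,57,117)]
print([robot.inverse_kinematics(p,rvU) is not None for p in pts]); print(robot.get_time_s())
import pickle; pickle.dump(pts,open('cpts.pkl','wb'))
E
```

```text
x -78 [(68, np.float64(82.7)), (54, np.float64(83.5))]
x -50 [(52, np.float64(83.7)), (56, np.float64(83.4))]
x 0 [(50, np.float64(83.6)), (49, np.float64(83.7))]
x 50 [(44, np.float64(83.7)), (44, np.float64(83.6))]
x 75 [(27, np.float64(83.5)), (25, np.float64(83.5))]
tab 381 83.55511050148051
top cam
x -78 [(9, np.float64(83.7)), (0, None)]
x -50 [(12, np.float64(83.7)), (0, None)]
x 0 [(11, np.float64(84.6)), (0, None)]
x 50 [(12, np.float64(84.3)), (11, np.float64(85.3))]
x 75 [(10, np.float64(83.9)), (11, np.float64(85.4))]
tab 72 84.97624070241902
[True, True, True, True, True, True, True, True, True, True, True]
37.2833
```

View pics/w_lid.png

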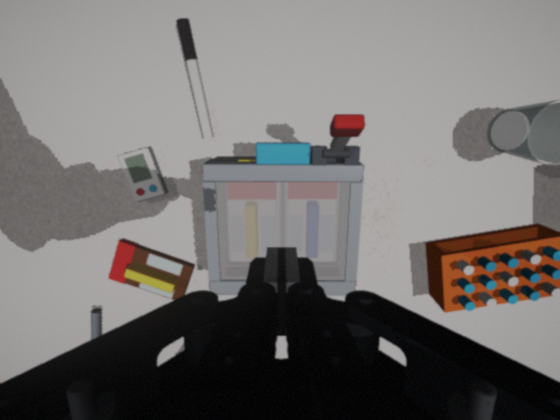

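The lid is fully shut: its frame and tab all read z 83.6, and both cassettes show through it. The clamp grip is at (347,125), still leaning out. Now the clamp.

Run:
```python
from lidchk import *
pts=pickle.load(open('cpts.pkl','rb'))
robot.move_l(pts[0],rvU,v=200); robot.move_l(pts[1],rvU,v=120)
for i,p in enumerate(pts[2:-1]):
    if robot.move_l(p,rvU,v=70,contact_N=25): print('guard',i,robot.get_ee_pos(),robot.get_force()); break
else:
    h=robot.move_l(pts[-1],rvU,v=20,contact_N=15); print(h,robot.get_ee_pos(),robot.get_force())
p=robot.get_ee_pos(); robot.move_l([p[0],p[1],250],v=200); robot.move_l(W(-130,0,330),rvU,v=200); robot.pause(.2)
snap(robot,'wrist','w_cl'); lid('w_cl'); print(robot.get_time_s())
s=load('w_cl'); u,v=seg(s,'red',(0,560,60,300)); q=U(cloud(s)[v,u]); print('grip',len(q),np.median(q,0),q[:,2].min(),q[:,2].max())
```

```text
True [534.68163437 182.05579039 123.90185592] [-3.19411859  1.00986432  7.51809335]
x -78 [(106, np.float64(69.6)), (48, np.float64(83.6))]
x -50 [(48, np.float64(83.6)), (48, np.float64(83.3))]
x 0 [(44, np.float64(83.9)), (45, np.float64(83.9))]
x 50 [(0, None), (0, None)]
x 75 [(0, None), (0, None)]
tab 328 83.70371119426252
44.8
grip 465 [-33.66275915  58.70748083  98.50148008] 92.5323416154275 446.253235552961
```

View pics/w_cl.png

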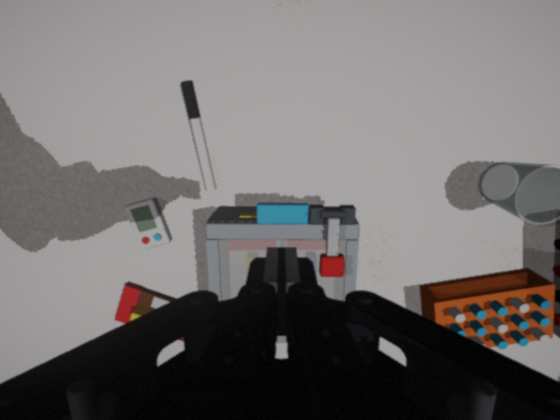

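The grip lies at unit (-34, 59, 98.5) against a nominal (-33, 58, 99), so the clamp is fully down. One bystander check against the first top image, then I'll hand in.

Run:
```python
from lidchk import *
robot.goto_joints([-1.102,0.314,-0.047,1.21,0,1.571]); s=snap(robot,'top','t_end'); a=load('top0')
d=(abs(s['depth']-a['depth'])>7)&(s['depth']>0)&(a['depth']>0)
d=cv2.morphologyEx(d.astype(np.uint8),cv2.MORPH_OPEN,np.ones((3,3),np.uint8))
n,l,st,c=cv2.connectedComponentsWithStats(d)
for i in range(1,n): print(st[i].tolist())
u,v=seg(s,'red',(180,285,145,260)); q=U(cloud(s)[v,u]); print('grip',np.median(q,0)); lid('t_end')
robot.finish_job(); print(robot.get_time_s())
```

```text
[267, 58, 3, 3, 9]
[80, 61, 3, 3, 9]
[190, 155, 85, 93, 5472]
[363, 169, 37, 45, 894]
[190, 240, 14, 14, 134]
[367, 245, 28, 44, 901]
[521, 325, 39, 39, 865]
grip [-33.16015507  56.98403849  99.52575741]
x -78 [(10, np.float64(84.7)), (11, np.float64(85.1))]
x -50 [(12, np.float64(84.0)), (10, np.float64(83.3))]
x 0 [(12, np.float64(84.4)), (11, np.float64(85.8))]
x 50 [(9, np.float64(85.8)), (12, np.float64(83.3))]
x 75 [(9, np.float64(83.9)), (10, np.float64(84.0))]
tab 73 84.7460692409187
the job is handed in; nothing more can be done
the job is handed in; nothing more can be done
```

The transfer unit is loaded, shut and clamped, and I handed the job in. The clock read 44.8 s just before the final retreat; the time at hand-in wasn't printed. No verdict is reported.

- **Cassettes:** Both were set down on light contact of a few N. Each is rib up with its red end at the red electrode bar. The rib tops read z 63.4–63.6 (64 nominal), and both cassettes were within about 1.5 mm of their bay centres.
- **Lid:** I swept it shut after both cassettes were in. The frame and tab read z 83–86 all over in the final check (84 nominal), so it is fully shut.
- **Clamp:** I swung it down after the lid check. The grip ended at unit (-33, 57, 99.5), against a nominal (-33, 58, 99), so it is fully down.
- **Bystanders:** Comparing depth in the first and last top views, the only real changes are the unit, the clamp and the two spots the cassettes came from. There is also a patch at the gripper's parking place, at the right edge of the picture, which I took to be the gripper itself.
- **Lid nudged during placing:** The arm or gripper pushed the open lid further open, from about 1.5 to about 1.8 rad, before I closed it. I didn't read the force of that contact.

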